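Take the spent lamp module out of the bench photometer

ROBOT

A 7-joint arm with a two-finger parallel gripper is mounted at the origin on the work surface. World frame = base frame: x ahead of the robot, y to its left, z up, the work surface at z = 0. Lengths are in m, angles in degrees, forces in N, time in s.
With the tool pointing down it reaches from about 0.425 to 0.875 m from the base axis. Payload 4.7 kg.
Tool frame: the origin (TCP) lies at the very end of the fingers, on their centre line; the grasp point (between the pads) lies 19 mm behind it; z points along the fingers, y is the direction in which the jaws open and shut (so a half turn about z gives the same grasp; the last joint's range is limited). The gripper opens to 87 mm and grips with 3 to 60 N. Pads are 19 mm wide; open, the fingers measure 117 mm over their backs; the gripper's body (75 mm by 190 mm) begins 51 mm behind the grasp point.
Start: joints at [-66.629, 18.392, -4.016, 83.108, 1.295, 78.541, -3.26], TCP at [0.249, 0.6, 0.223] pointing down, gripper open.
Joint ranges: [-163.93, 163.93], [-17.29, 119.83], [-79.2, 71.16], [3.27, 140.29], [-89.18, 269.18], [5.43, 117.66], [-154.24, 154.24]. Speed limits (degrees/s): [147.25, 147.25, 180, 180, 180, 180, 180].

INTERFACE

Orientations are given as [roll, pitch, yaw] about the fixed x, y, z axes, in that order (R = Rz(yaw) Ry(pitch) Rx(roll)).
In Python, from cell import env gives the robot as it stands.
- The arm moves only by the tool servo_tool, never from a script. Its argument "increments" is a list that holds one entry, the list of rows, each a list of 7 numbers: the shift along the tool's x, y, z in m, then the turn, a rotation vector about the tool's x, y, z in degrees, then the opening, from -1 (shut) to 1 (fully open). In form: [[[dx, dy, dz, rx, ry, rz, fingers], ...]]. A call has 1 to 20 rows; each row is the pose to reach, as a shift and turn from the pose commanded when the call began, along the tool's axes at that moment; what a row does not reach only later rows make up. A row lasts 1/10 s, in which the tool goes at most 50 mm and 8.59 degrees, less where a joint would pass 70% of its speed; a pose out of reach is approached as far as the arm can. A call with a gripper value outside its range is refused whole. The fingers move at their own pace and stop on an object; "squeeze" is the grip in N (left out, the last holds). Time passes only in rows, so rows that repeat a pose let the fingers close. It gives the time, the measured TCP pose, the force and the opening at its end, in the units of the state.
- env.get_obs(): the state, without advancing time (a new reading comes with each control period).
- env.read_camera(name): name is "scene" or "top" or "wrist"; returns a dict with "frame" (420x560x3 uint8, blue, green, red), "intrinsics" (3x3 intrinsics, pixels), "D" ([k1, k2, p1, p2, k3] as OpenCV has them; the pictures are not rectified), "rvec" (rotation vector, rad) and "tvec" (3), from world to camera coordinates, as OpenCV has them. Camera axes: x right, y down, z forward; pixel columns grow to the right and rows downward; lengths in m; the calibration is good to about 2 mm. A picture is of the moment at which its call begins. There is no depth.
- env.sign_off(): hands the job in, once; it reports no verdict.
The state is a dict: "time_s": time; "qpos": joint angles; "joint_velocities": joint speeds; "effort": joint torques, N m; "tool_pos": TCP position; "tool_rot": TCP orientation; "force": force on the tool from outside, world axes, zero at the start; "wrist_torque": the same for the moment, N m; "grip_width": finger opening in m.
Only numpy, scipy, OpenCV 4.12 (cv2) and the standard library are available. Lean on these libraries where they do the work, as an engineer would, in place of code of your own. Each camera call takes 0.05 s, during which the arm holds its last target.

TASK

The photometer is switched off and its spent lamp module has to come out. Pull up the red plunger knob to free the lamp hatch, slide the hatch open until the plunger drops home into its open index hole and locks the hatch there, then pull the lamp module out of its sprung socket and stand it gently, upright, in the blue tray. Do not disturb the two jars and the beaker.

Things in the scene. Friction and masses are not known exactly. Their poses are not given: they have to be found in the camera images.
- photometer: Bench photometer, fixed, 330 (x) x 360 mm (y). Origin: under the housing; x to its sloping front (screen, keys; away from the robot), y along the hatch's travel, z up. Flat deck 140 mm up, with two low rails (10 mm) beside the hatch. The lamp bay under the hatch is a well in the deck centred at x -35, y -80 mm, 84 (x) x 80 mm (y). A black lid, 12 mm high, lies at x 42..116, y 20..150.
- hatch (a joint): Slide of the aluminium lamp hatch (124 mm in x, 100 mm in y, top 6.5 mm above the deck), in m: 0 closed over the bay and locked by the plunger's pin, growing as it moves to the photometer's +y; end stop at 0.130. About 2 N of friction; it stays where it is left. It carries the plunger. Locked, it has 1.5 mm of play either way; a side load makes the pin bind.
- plunger (a joint): Lift of the sprung plunger, m: 0 pin home in a hole, 0.010 upper stop; pulls down with 7 to 11 N. The pin frees the hatch from 0.006 up; let go off a hole it rides on the deck at about 0.005. Two holes: the closed one, and the open one at a hatch value between 0.098 and 0.122, differing between instruments, not measured: feel for it, knob let go, till the pin drops in and stops the hatch.
- knob (a point): Centre of the plunger's round red knob, 34 mm across, 24 mm tall, axis upright; it rides on the hatch, 50 mm to -x (photometer axes) of the plate's middle, 39 mm above the deck when down (top 51 mm). Below it a stem and an 18 mm sleeve whose top is 22.5 mm above the deck. Free space all round for fingers.
- lip (a point): Middle of the upper edge, outer (-y) face, of the hatch's push lip: an upturned aluminium flange 70 mm long (x), 4 mm thick, up to 29 mm above the deck, at the hatch's -y end. Pushing it (or the knob) to photometer +y slides the hatch.
- lamp_module: Lamp module, 94 mm tall, 0.15 to 0.35 kg, loose, plugged upright in the socket, axes as the photometer's. Origin: centre of its underside. Black plug 40 (x) x 44 (y) x 24 mm; finned body 44 x 56 mm up to 52 mm; orange grip tab above. Two sprung noses hold the plug: pulling it up takes about 12 N, 24 mm to leave the socket, 100 mm to clear the deck. It stands stably on its plug.
- tab (a point): Middle of the top edge of the module's orange grip tab, 94 mm above its underside; plugged in, 4 mm below the deck. The tab is 14 mm thick (module x), 50 mm long (y), 42 mm tall. Pinch it across its thickness; 35 mm of free bay lies on either side.
- socket (a point): Middle of the socket floor, at the bottom of the lamp bay, 98 mm below the deck; axes as the photometer. The plugged-in module's underside stands here.
- tray: Blue plastic tray for returned parts, 190 mm (x) x 130 mm (y), walls 4 mm thick and 28 mm high, floor 4 mm thick, open on top, fixed on the bench to the left or the right of the photometer. Origin: centre of its underside.
- tube_rack: Aluminium rack of black-capped sample tubes, 200 mm (x) x 85 mm (y) x 98 mm high, fixed on the bench on the side where the tray is not. Origin: centre of its underside.
- jar_blue: White jar with blue cap, 62 mm across, 105 mm tall, loose, bystander. Origin: centre of its underside.
- jar_red: White jar with red cap, 56 mm across, 95 mm tall, loose, bystander. Origin: centre of its underside.
- beaker: Glass beaker, 66 mm across, 85 mm tall, loose, bystander. Origin: centre of its underside.
Not all that is in view belongs to the job. There is more than one size of the tray; the job needs the smaller.

How it is judged (in metres and radians):
On the way, in this order (a step that is already met when the one before it is completed fails the run):
1. the plunger is pulled and the hatch slid off its closed hole (value of joint hatch above 0.012 m), for 0.1 s.
2. the hatch is open and the plunger's pin has dropped home in the open hole (value of joint hatch above 0.09 m and value of joint plunger below 0.0025 m), for 0.2 s.
3. the lamp module is pulled out of its socket (z of lamp_module in the frame of socket above 0.03 m), for 0.1 s.
At the end, for the whole second after the job is handed in: The hatch is open by more than 90 mm with the plunger home in the open hole (within 2.5 mm), and the lamp module stands at rest, upright within 0.1 rad, on the floor of the blue tray (all of step 2 and x of lamp_module in the frame of tray between -0.08 and 0.08 m and y of lamp_module in the frame of tray between -0.05 and 0.05 m and z of lamp_module in the frame of tray below 0.009 m and angle between lamp_module's own z axis and vertical below 0.1 rad and linear speed of lamp_module below 0.02 m/s); the robot touches nothing.
It fails at once if the lamp module is dropped (falls free at more than 0.5 m/s) (linear speed of lamp_module above 0.5 m/s and contact force between lamp_module and the fingers below 0.2 N).
It fails at once if a jar or the beaker is moved by more than 30 mm or knocked over (distance of any of jar_blue, jar_red, beaker from where it was at the start of the episode above 0.03 m or angle between any of jar_blue, jar_red, beaker's own z axis and vertical above 0.5 rad).
It also fails if it takes over 56 s, if anything falls off the work surface, if the arm or the gripper's body presses on something with over 40 N, if the wrist force passes 120 N, or if a joint passes its speed limit or range.

## Working session

There is one attempt and no reset: what is moved stays moved. The work goes in short steps, Python scripts to look and compute and a tool call to move; the robot and the scene stay as the last step left them, time stands still between calls to the robot, and variables do not carry over. Pictures are saved under pics/ and viewed, and the job is handed in when it is done.

Besides the shell and the picture viewer there is one more tool, called after ">>>" in YAML: its name, and indented under it one key for each argument. servo_tool: Moves the arm, as the interface text tells. Its arguments: {"type":"object","properties":{"increments":{"type":"array","items":{"type":"array","items":{"type":"array","items":{"type":"number"}}}},"squeeze":{"type":"number"}},"required":["increments"]}

```bash
mkdir -p pics; ls; cat > h.py <<'E'
import numpy as np, cv2
from cell import env
from scipy.spatial.transform import Rotation as R
def cam(n,save=None):
    c=env.read_camera(n)
    if save: cv2.imwrite('pics/'+save+'.png',c['frame'])
    return c
def ray(c,uv):
    K=np.array(c['intrinsics']);D=np.array(c['D'])
    p=cv2.undistortPoints(np.array([[uv]],float),K,D)[0,0]
    Rm=cv2.Rodrigues(np.array(c['rvec'],float))[0];t=np.array(c['tvec'],float).ravel()
    return -Rm.T@t, Rm.T@np.array([p[0],p[1],1.])
def onz(c,uv,z):
    o,d=ray(c,uv);return o+d*(z-o[2])/d[2]
def proj(c,P):
    return cv2.projectPoints(np.array(P,float).reshape(-1,1,3),np.array(c['rvec'],float),np.array(c['tvec'],float),np.array(c['intrinsics']),np.array(c['D']))[0][:,0]
E
python3 - <<'E'
from h import *
import pickle
o=env.get_obs();print(o)
for n in ['scene','top','wrist']:
    c=cam(n,n+'0');pickle.dump(c,open(n+'0.pkl','wb'));print(n,ray(c,(280,210)))
E
```

```text
pics
{'time_s': 0.0, 'qpos': array([-66.62751415,  18.43846022,  -4.01781987,  83.17511918,
         1.2940076 ,  78.54128001,  -3.26206398]), 'joint_velocities': array([-0.07126586, -0.08085252,  0.01545134,  0.09081145,  0.00185259,
       -0.05688572, -0.00480667]), 'effort': array([ 1.02224032e-03, -4.91298151e+01, -4.03768541e-01, -3.12523162e+01,
       -6.40287506e-02,  4.41648276e-02,  2.24713913e-04]), 'tool_pos': array([0.24922498, 0.59971573, 0.22146672]), 'tool_rot': array([-1.79890340e+02,  4.12072099e-03,  1.57437182e+02]), 'force': array([-1.16531501,  0.16481121, -0.27746317]), 'wrist_torque': array([-0.00341412,  0.0028565 ,  0.02184659]), 'grip_width': 0.08708969114249616}
scene (array([0.99818145, 0.44302209, 1.09024338]), array([-0.46376764, -0.36522095, -0.80717667]))
top (array([ 0.29229893, -0.01648104,  1.74182988]), array([ 0.1006695 ,  0.00999163, -0.99488551]))
wrist (array([0.1861386 , 0.62585029, 0.38447844]), array([ 0.24390129, -0.08756052, -0.96598152]))
```

View pics/top0.png

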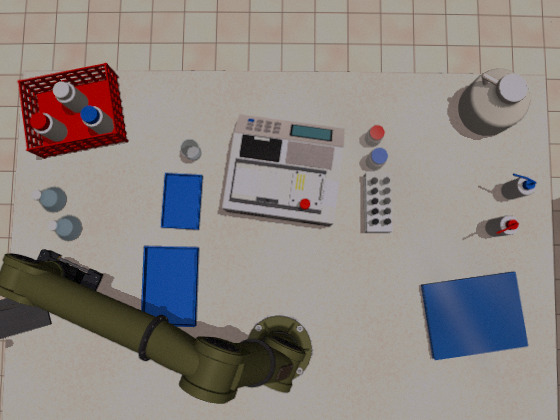

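View pics/scene0.png

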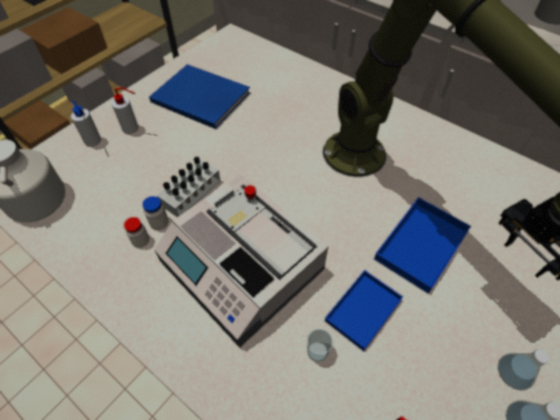

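View pics/wrist0.png

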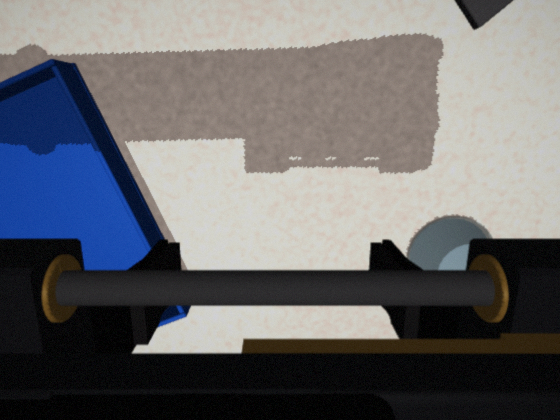

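The top view shows these candidates:
- **Red knob:** (305,203). The red jar cap is at (376,133), with a red bottle at (508,226) and a red basket at (72,112).
- **Tray:** the small blue one at (182,200). The larger one is at (170,285), and there is a blue slab at (475,315).
- **Hatch:** at the photometer's right-hand end, so it slides left.

Next I'll check this in one close crop and measure.

```bash
python3 - <<'E'
from h import *
import pickle
t=pickle.load(open('top0.pkl','rb'));s=pickle.load(open('scene0.pkl','rb'))
a=cv2.resize(t['frame'][100:245,150:400],None,fx=3.2,fy=3.2,interpolation=cv2.INTER_CUBIC);cv2.imwrite('pics/crop1.png',a)
def masks(c,box,lo):
    x0,y0,x1,y1=box;h=cv2.cvtColor(c['frame'][y0:y1,x0:x1],cv2.COLOR_BGR2HSV)
    if lo=='r': m=((h[...,0]<8)|(h[...,0]>172))&(h[...,1]>150)&(h[...,2]>60)
    else: m=(h[...,0]>100)&(h[...,0]<130)&(h[...,1]>130)
    return (m*255).astype('uint8')
def cen(c,box,lo):
    m=masks(c,box,lo);ys,xs=np.nonzero(m);return np.array([xs.mean()+box[0],ys.mean()+box[1]]),len(xs)
kt,n1=cen(t,(290,190,320,215),'r');ks,n2=cen(s,(238,180,262,204),'r');print(kt,n1,ks,n2)
o1,d1=ray(t,kt);o2,d2=ray(s,ks)
A=np.stack([d1,-d2],1);l=np.linalg.lstsq(A,o2-o1,rcond=None)[0];print('knob tri',o1+l[0]*d1,o2+l[1]*d2,'onz top',onz(t,kt,.19),'scene',onz(s,ks,.183))
for nm,c,b in(('top',t,(150,165,215,236)),('scene',s,(320,265,408,352))):
    m=masks(c,b,'b');cs=max(cv2.findContours(m,0,2)[0],key=cv2.contourArea);q=cv2.boxPoints(cv2.minAreaRect(cs))+b[:2]
    P=np.array([onz(c,p,.028) for p in q]);print(nm,P[:,:2].round(4).tolist(),P.mean(0),[np.linalg.norm(P[i]-P[i-1]).round(3) for i in range(4)])
E
```

```text
[304.40697674 203.81395349] 86 [249.43333333 190.45555556] 90
knob tri [ 0.47098731 -0.07671685  0.17742537] [ 0.47349887 -0.07995458  0.1778369 ] onz top [ 0.46955102 -0.07623267  0.19      ] scene [ 0.47646792 -0.07699518  0.183     ]
top [[0.4026, 0.4098], [0.5915, 0.4033], [0.5835, 0.2715], [0.3951, 0.2794]] [0.49318817 0.34098056 0.028     ] [np.float64(0.131), np.float64(0.189), np.float64(0.132), np.float64(0.189)]
scene [[0.6008, 0.2783], [0.4029, 0.2781], [0.4146, 0.4131], [0.6036, 0.4034]] [0.50550321 0.3432385  0.028     ] [np.float64(0.125), np.float64(0.198), np.float64(0.136), np.float64(0.189)]
```

View pics/crop1.png

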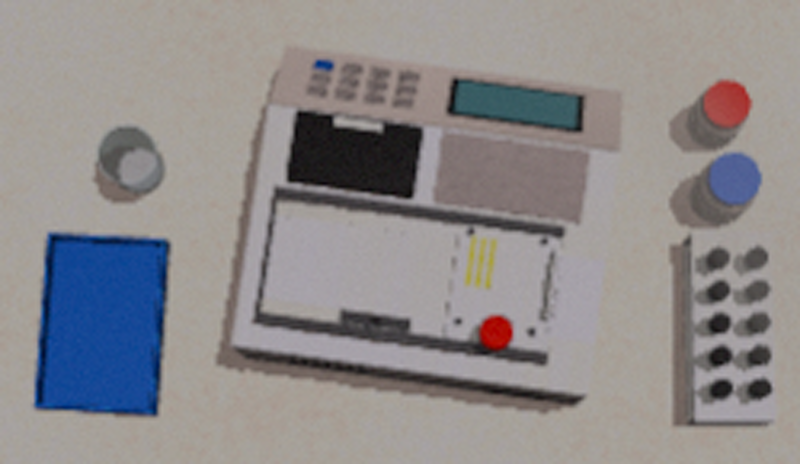

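```bash
python3 - <<'E'
from h import *
import pickle
t=pickle.load(open('top0.pkl','rb'))
f=lambda x,y:(150+x/3.2-.35,100+y/3.2-.35)
for nm,z,a,b in(('railF',.15,(275,190),(565,229)),('railN',.15,(255,324),(545,362)),('deckedge',.14,(235,350),(585,402)),('lidtop',.152,(296,112),(424,127))):
    A=onz(t,f(*a),z);B=onz(t,f(*b),z);d=A-B;print(nm,A.round(4),B.round(4),np.linalg.norm(d).round(3),np.degrees(np.arctan2(-d[0],d[1])))
print(t['frame'].shape)
E
```

```text
railF [0.6162 0.1445 0.15  ] [ 0.5799 -0.1466  0.15  ] 0.293 -7.098506468413697
railN [0.4804 0.1613 0.15  ] [ 0.4462 -0.1273  0.15  ] 0.291 -6.775637599362448
deckedge [0.4552 0.1819 0.14  ] [ 0.4077 -0.1681  0.14  ] 0.353 -7.735540322062886
lidtop [0.6959 0.1249 0.152 ] [ 0.6818 -0.0043  0.152 ] 0.13 -6.216424613019089
(420, 560, 3)
```

```bash
cat >> h.py <<'E'
def shift(P,yaw=None,start=None,rot=None):
    o=env.get_obs()
    p=np.array(o['tool_pos']) if start is None else np.array(start);r=np.array(o['tool_rot']) if rot is None else np.array(rot)
    M=R.from_euler('xyz',r,degrees=True)
    d=M.inv().apply(np.array(P)-p)
    rv=None
    if yaw is not None: rv=(M.inv()*R.from_euler('xyz',[180,0,yaw],degrees=True)).as_rotvec(degrees=True).round(2)
    return d.round(4),rv
E
python3 - <<'E'
from h import *
for P in ([.42,.35,.31],[.471,-.078,.29]): print(shift(P,172.9))
E
```

```text
(array([-0.2535, -0.1654, -0.088 ]), array([-8.000e-02, -1.000e-02, -1.546e+01]))
(array([-0.4648, -0.541 , -0.0675]), array([-8.000e-02, -1.000e-02, -1.546e+01]))
```

>>> servo_tool:
  increments:
    - [[-0.03,-0.02,-0.04,0,0,-3,0.4],[-0.06,-0.04,-0.08,0,0,-6,0.4],[-0.095,-0.062,-0.088,0,0,-10,0.4],[-0.135,-0.088,-0.088,0,0,-15.4,0.4],[-0.175,-0.114,-0.088,0,0,-15.4,0.4],[-0.215,-0.14,-0.088,0,0,-15.4,0.4],[-0.2535,-0.168,-0.088,0,0,-15.4,0.4],[-0.275,-0.21,-0.088,0,0,-15.4,0.4],[-0.3,-0.25,-0.086,0,0,-15.4,0.4],[-0.325,-0.29,-0.083,0,0,-15.4,0.4],[-0.35,-0.33,-0.08,0,0,-15.4,0.4],[-0.375,-0.37,-0.077,0,0,-15.4,0.4],[-0.4,-0.41,-0.075,0,0,-15.4,0.4],[-0.42,-0.45,-0.072,0,0,-15.4,0.4],[-0.44,-0.49,-0.07,0,0,-15.4,0.4],[-0.455,-0.52,-0.068,0,0,-15.4,0.4],[-0.465,-0.541,-0.067,0,0,-15.4,0.4],[-0.465,-0.541,-0.067,0,0,-15.4,0.4],[-0.465,-0.541,-0.067,0,0,-15.4,0.4]]

```text
time_s: 2.05
tool_pos: [0.4711, -0.0775, 0.2894]
tool_rot: [180.0, -0.0, 172.8]
force: [0.4, -0.1, 0.7]
grip_width: 0.0606
```

```bash
python3 - <<'E'
from h import *
import pickle
c=cam('wrist','w1');pickle.dump(c,open('w1.pkl','wb'));o=env.get_obs();print(o['tool_pos'],o['tool_rot'],o['force'],o['grip_width'])
h=cv2.cvtColor(c['frame'],cv2.COLOR_BGR2HSV);m=((h[...,0]<8)|(h[...,0]>172))&(h[...,1]>150)&(h[...,2]>50)
ys,xs=np.nonzero(m);print(len(xs),xs.min(),xs.max(),ys.min(),ys.max(),xs.mean(),ys.mean());print(onz(c,(xs.mean(),ys.mean()),.188))
E
```

```text
[ 0.47121386 -0.0765338   0.28937376] [ 1.79961206e+02 -2.44511712e-02  1.72908613e+02] [ 0.10463631  0.44449429 -0.2438693 ] 0.06111463561747662
1699 254 297 184 231 275.5885815185403 207.71630370806358
[ 0.47181412 -0.07709239  0.188     ]
```

View pics/w1.png

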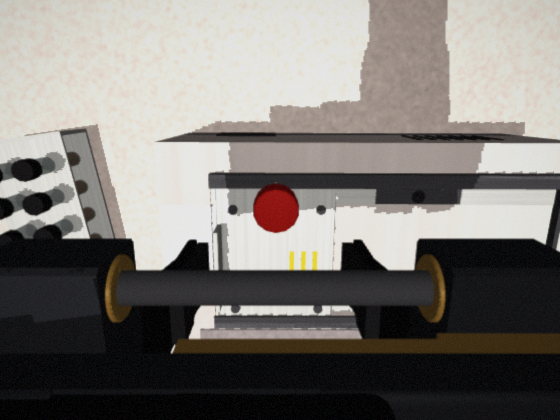

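The wrist view puts the knob at (275,208), directly under the fingers, with the hatch edges square to the image. I'm descending and gripping it.

>>> servo_tool:
  increments:
    - [[0,0,0.03,0,0,0,0.4],[0,0,0.06,0,0,0,0.4],[0,0,0.085,0,0,0,0.4],[0,0,0.105,0,0,0,0.4],[0,0,0.12,0,0,0,0.4],[0,0,0.129,0,0,0,0.4],[0,0,0.129,0,0,0,0.4],[0,0,0.129,0,0,0,-0.5],[0,0,0.129,0,0,0,-0.5],[0,0,0.129,0,0,0,-0.5],[0,0,0.129,0,0,0,-0.5],[0,0,0.129,0,0,0,-0.5]]
  squeeze: 35

```text
time_s: 3.3
tool_pos: [0.4716, -0.0775, 0.161]
tool_rot: [180.0, 0.1, 172.8]
force: [-0.2, 0.2, 2.1]
grip_width: 0.0331
```

>>> servo_tool:
  increments:
    - [[0,0,-0.002,0,0,0,-0.5],[0,0,-0.004,0,0,0,-0.5],[0,0,-0.006,0,0,0,-0.5],[0,0,-0.008,0,0,0,-0.5],[0,0,-0.0085,0,0,0,-0.5],[0,0,-0.0085,0,0,0,-0.5]]

```text
time_s: 3.9
tool_pos: [0.4715, -0.0775, 0.1683]
tool_rot: [-180.0, 0.0, 172.8]
force: [5.7, 1.0, -10.9]
grip_width: 0.033
```

>>> servo_tool:
  increments:
    - [[0,0,-0.001,0,0,0,-0.5],[0,0.003,-0.001,0,0,0,-0.5],[0,0.006,-0.001,0,0,0,-0.5],[0,0.01,-0.001,0,0,0,-0.5],[0,0.015,-0.001,0,0,0,-0.5],[0,0.02,-0.001,0,0,0,-0.5],[0,0.02,-0.001,0,0,0,-0.5]]

```text
time_s: 4.6
tool_pos: [0.474, -0.0583, 0.1691]
tool_rot: [-179.9, 0.0, 172.8]
force: [5.1, -1.3, -11.0]
grip_width: 0.0326
```

>>> servo_tool:
  increments:
    - [[0,0.008,0,0,0,0,-0.5],[0,0.016,0,0,0,0,-0.5],[0,0.024,0,0,0,0,-0.5],[0,0.032,0,0,0,0,-0.5],[0,0.04,0,0,0,0,-0.5],[0,0.048,0,0,0,0,-0.5],[0,0.056,0,0,0,0,-0.5],[0,0.063,0,0,0,0,-0.5],[0,0.066,0,0,0,0,-0.5],[0,0.066,0,0,0,0,-0.5]]

```text
time_s: 5.6
tool_pos: [0.4825, 0.0068, 0.1691]
tool_rot: [-179.9, 0.1, 172.8]
force: [6.7, -1.4, -10.9]
grip_width: 0.0331
```

>>> servo_tool:
  increments:
    - [[0,0,0.002,0,0,0,-0.5],[0,0,0.003,0,0,0,-0.05],[0,0,0.003,0,0,0,-0.05],[0,0,0.003,0,0,0,-0.05],[0,0,0.003,0,0,0,-0.05]]

```text
time_s: 6.1
tool_pos: [0.4821, 0.0076, 0.1676]
tool_rot: [180.0, 0.0, 172.8]
force: [-0.6, -0.0, 0.4]
grip_width: 0.0409
```

>>> servo_tool:
  increments:
    - [[0,0.002,0.004,0,0,0,-0.05],[0,0.004,0.004,0,0,0,-0.05],[0,0.006,0.004,0,0,0,-0.05],[0,0.008,0.004,0,0,0,-0.05],[0,0.01,0.004,0,0,0,-0.05],[0,0.012,0.004,0,0,0,-0.05],[0,0.014,0.004,0,0,0,-0.05]]

```text
time_s: 6.8
tool_pos: [0.4833, 0.0185, 0.1627]
tool_rot: [-179.8, -0.0, 172.7]
force: [0.6, -8.0, -1.3]
grip_width: 0.0412
```

>>> servo_tool:
  increments:
    - [[0,0.0015,0,0,0,0,-0.05],[0,0.003,0,0,0,0,-0.05],[0,0.0045,0,0,0,0,-0.05],[0,0.006,0,0,0,0,-0.05]]

```text
time_s: 7.2
tool_pos: [0.484, 0.0234, 0.1626]
tool_rot: [-179.7, -0.1, 172.7]
force: [-0.1, -9.9, 0.4]
grip_width: 0.0414
```

>>> servo_tool:
  increments:
    - [[0,0.0015,0,0,0,0,-0.05],[0,0.003,0,0,0,0,-0.05],[0,0.0045,0,0,0,0,-0.05],[0,0.006,0,0,0,0,-0.05]]

```text
time_s: 7.6
tool_pos: [0.485, 0.0312, 0.1627]
tool_rot: [-179.8, -0.0, 172.7]
force: [0.9, -6.1, -0.7]
grip_width: 0.0416
```

>>> servo_tool:
  increments:
    - [[0,0.0015,0,0,0,0,-0.05],[0,0.003,0,0,0,0,-0.05],[0,0.0045,0,0,0,0,-0.05],[0,0.006,0,0,0,0,-0.05]]

```text
time_s: 8.0
tool_pos: [0.4858, 0.0377, 0.1627]
tool_rot: [-179.9, -0.0, 172.8]
force: [-0.3, -4.6, -1.3]
grip_width: 0.0415
```

>>> servo_tool:
  increments:
    - [[0,0.0015,0,0,0,0,-0.05],[0,0.003,0,0,0,0,-0.05],[0,0.0045,0,0,0,0,-0.05]]

```text
time_s: 8.3
tool_pos: [0.4864, 0.0442, 0.1629]
tool_rot: [180.0, -0.0, 172.8]
force: [-0.2, -2.6, -1.3]
grip_width: 0.0415
```

>>> servo_tool:
  increments:
    - [[0,0.001,0,0,0,0,-0.05],[0,0.002,0,0,0,0,-0.05],[0,0.003,0,0,0,0,-0.05],[0,0.003,0,0,0,0,-0.05]]

```text
time_s: 8.7
tool_pos: [0.4868, 0.0472, 0.163]
tool_rot: [180.0, -0.0, 172.9]
force: [-0.1, -1.4, -0.6]
grip_width: 0.0416
```

```bash
python3 - <<'E'
from h import *
o=env.get_obs();print(o['tool_pos'],o['force'],o['grip_width'])
c=cam('wrist','w2')
h=cv2.cvtColor(c['frame'],cv2.COLOR_BGR2HSV);m=((h[...,0]<8)|(h[...,0]>172))&(h[...,1]>150)&(h[...,2]>50)
ys,xs=np.nonzero(m);print(len(xs),xs.min(),xs.max(),ys.min(),ys.max())
c=cam('scene','s2');cv2.imwrite('pics/s2c.png',cv2.resize(c['frame'][150:330,150:350],None,fx=3.5,fy=3.3))
E
```

```text
[0.48679191 0.04722408 0.16304098] [-0.05549521 -1.37464229 -0.62676094] 0.041603281512448076
3189 15 303 240 331
```

View pics/w2.png

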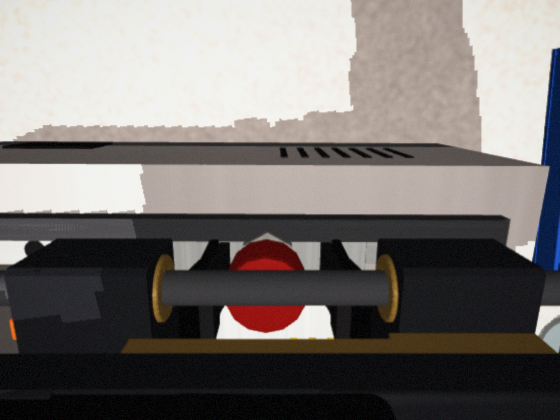

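View pics/s2c.png

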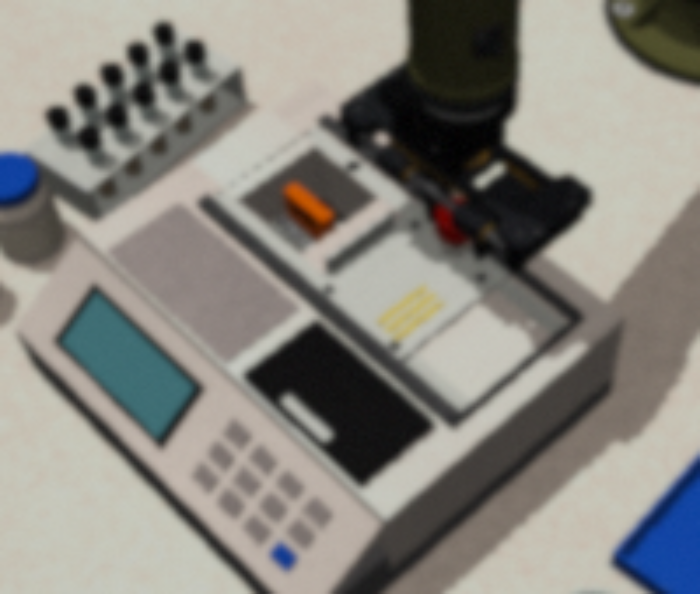

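>>> servo_tool:
  increments:
    - [[0,0.0015,0,0,0,0,-0.05],[0,0.002,0,0,0,0,-0.05],[0,0.002,0,0,0,0,-0.05]]

```text
time_s: 9.1
tool_pos: [0.487, 0.0484, 0.1631]
tool_rot: [-180.0, -0.0, 172.8]
force: [-1.5, -3.0, 0.5]
grip_width: 0.0413
```

>>> servo_tool:
  increments:
    - [[0,-0.002,0,0,0,0,-0.05],[0,-0.004,0,0,0,0,-0.05],[0,-0.004,0,0,0,0,-0.05]]

```text
time_s: 9.4
tool_pos: [0.487, 0.045, 0.1633]
tool_rot: [179.9, 0.0, 172.8]
force: [0.2, 0.3, -0.6]
grip_width: 0.0416
```

```bash
python3 - <<'E'
from h import *
o=env.get_obs();print(o['tool_pos'],o['force'],o['grip_width'])
c=cam('wrist','w3')
h=cv2.cvtColor(c['frame'],cv2.COLOR_BGR2HSV);m=((h[...,0]<8)|(h[...,0]>172))&(h[...,1]>150)&(h[...,2]>50)
m[:,:200]=0
ys,xs=np.nonzero(m);print(len(xs),xs.min(),xs.max(),ys.min(),ys.max())
for y in (245,250,255,260,265,312,318,324): print(y,np.nonzero(m[y])[0][[0,-1]] if m[y].any() else None)
E
```

```text
[0.48699441 0.04499928 0.16334149] [ 0.21761096  0.34063522 -0.57339134] 0.04164182244265203
3160 237 311 239 330
245 [253 294]
250 [247 300]
255 [243 304]
260 [241 307]
265 [238 309]
312 [240 307]
318 [244 303]
324 [253 295]
```

View pics/w3.png

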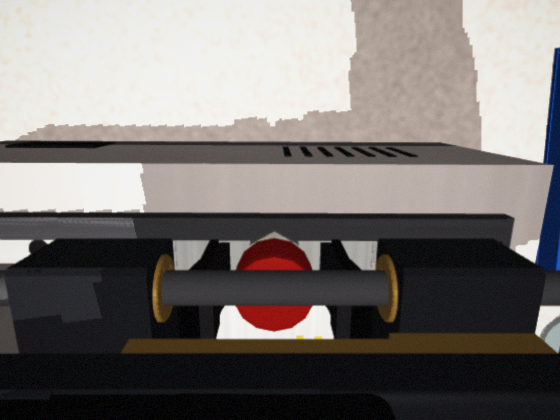

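```bash
python3 - <<'E'
from h import *
import pickle
c1=pickle.load(open('w1.pkl','rb'));c=cam('wrist')
def ext(c,x,y,zt):
    a=np.linspace(0,2*np.pi,181);P=[]
    for z in(zt,zt-.024): P+= [[x+.017*np.cos(t),y+.017*np.sin(t),z] for t in a]
    q=proj(c,P);top=q[:181];return q.min(0).round(1),q.max(0).round(1),top.min(0).round(1),top.max(0).round(1)
print('w1 ref 254-297,184-231',ext(c1,.472,-.077,.191))
for s in(.120,.122): 
  for zt in(.191,.196): print(s,zt,ext(c,.472+.124*s,-.077+.992*s,zt))
E
```

```text
w1 ref 254-297,184-231 (array([252.1, 179.6]), array([299.4, 231.5]), array([252.1, 185.7]), array([299.4, 231.5]))
0.12 0.191 (array([224.6, 229.8]), array([311.1, 328.3]), array([224.6, 249.3]), array([311.1, 328.3]))
0.12 0.196 (array([222.9, 233.4]), array([312.3, 335.5]), array([222.9, 254.1]), array([312.3, 335.5]))
0.122 0.191 (array([229.7, 229.8]), array([316.2, 328.3]), array([229.7, 249.3]), array([316.2, 328.3]))
0.122 0.196 (array([228.1, 233.4]), array([317.6, 335.5]), array([228.1, 254.1]), array([317.6, 335.5]))
```

>>> servo_tool:
  increments:
    - [[0,0.002,0,0,0,0,-0.05],[0,0.004,0,0,0,0,-0.05],[0,0.005,0,0,0,0,-0.05],[0,0.006,0,0,0,0,-0.05],[0,0.007,0,0,0,0,-0.05],[0,0.007,0,0,0,0,-0.05]]

```text
time_s: 10.1
tool_pos: [0.4873, 0.0489, 0.163]
tool_rot: [-179.8, -0.0, 172.7]
force: [-1.5, -7.6, 2.4]
grip_width: 0.0417
```

>>> servo_tool:
  increments:
    - [[0,0.001,0,0,0,0,-0.05],[0,0.002,0,0,0,0,-0.05],[0,0.003,0,0,0,0,-0.05],[0,0.003,0,0,0,0,-0.05],[0,0.003,0,0,0,0,-0.05]]

```text
time_s: 10.6
tool_pos: [0.4874, 0.0493, 0.163]
tool_rot: [-179.6, -0.1, 172.6]
force: [-1.8, -11.6, 4.1]
grip_width: 0.0418
```

>>> servo_tool:
  increments:
    - [[0,-0.004,0,0,0,0,-0.05],[0,-0.007,0,0,0,0,-0.05],[0,-0.01,0,0,0,0,-0.05],[0,-0.012,0,0,0,0,-0.05],[0,-0.014,0,0,0,0,-0.05],[0,-0.016,0,0,0,0,-0.05],[0,-0.018,0,0,0,0,-0.05],[0,-0.018,0,0,0,0,-0.05]]

```text
time_s: 11.4
tool_pos: [0.4857, 0.0374, 0.1631]
tool_rot: [179.9, 0.0, 172.9]
force: [-0.1, 2.7, -0.5]
grip_width: 0.0413
```

>>> servo_tool:
  increments:
    - [[0,-0.002,0,0,0,0,-0.05],[0,-0.004,0,0,0,0,-0.05],[0,-0.006,0,0,0,0,-0.05],[0,-0.006,0,0,0,0,-0.05],[0,-0.006,0,0,0,0,-0.05]]

```text
time_s: 11.9
tool_pos: [0.4856, 0.0364, 0.1631]
tool_rot: [179.6, 0.1, 173.0]
force: [3.1, 13.3, -2.6]
grip_width: 0.0413
```

Pushing both ways stops against a firm load (11.6 N at y≈0.049, 13.3 N at y≈0.036), with no more than the pin's play in between. So the pin is locked in the open hole. I'm backing off and going up.

>>> servo_tool:
  increments:
    - [[0,0.005,0,0,0,0,-0.05],[0,0.009,0,0,0,0,0.2],[0,0.009,0,0,0,0,0.3],[0,0.009,0,0,0,0,0.4],[0,0.009,-0.02,0,0,0,0.4],[0,0.009,-0.05,0,0,0,0.4],[0,0.005,-0.09,0,0,0,0.4],[0,-0.02,-0.13,0,0,0,0.4],[-0.01,-0.06,-0.14,0,0,0,0.4],[-0.02,-0.09,-0.14,0,0,0,0.4],[-0.02,-0.12,-0.14,0,0,0,0.4],[-0.02,-0.12,-0.14,0,0,0,0.4]]

```text
time_s: 13.1
tool_pos: [0.4888, -0.0969, 0.3036]
tool_rot: [-179.9, 0.0, 172.3]
force: [-0.2, -0.7, -0.2]
grip_width: 0.0609
```

```bash
python3 - <<'E'
from h import *
import pickle
c=cam('wrist','w4');pickle.dump(c,open('w4.pkl','wb'));t=cam('top','t4');pickle.dump(t,open('t4.pkl','wb'))
o=env.get_obs();print(o['time_s'],o['tool_pos'],o['tool_rot'],o['qpos'].round(1))
for c_ in (c,t):
    h=cv2.cvtColor(c_['frame'],cv2.COLOR_BGR2HSV);m=((h[...,0]>8)&(h[...,0]<18)&(h[...,1]>180)&(h[...,2]>120)).astype('uint8')
    cs=[k for k in cv2.findContours(m,0,2)[0] if cv2.contourArea(k)>5]
    for k in cs:
        r=cv2.minAreaRect(k);print(r,onz(c_,r[0],.136))
    m2=((h[...,0]<8)|(h[...,0]>172))&(h[...,1]>150)&(h[...,2]>50)
    ys,xs=np.nonzero(m2);print('red',len(xs),xs.min(),xs.max(),ys.min(),ys.max(),onz(c_,(xs.mean(),ys.mean()),.188))
E
```

```text
13.2 [ 0.48949521 -0.0917169   0.303087  ] [ 1.79975604e+02 -8.74423322e-04  1.72682916e+02] [-26.1  -3.3  32.5  97.8   1.8  85.   88.9]
((295.0177917480469, 222.51661682128906), (14.818779945373535, 52.38266372680664), 88.02507019042969) [ 0.52303742 -0.08336628  0.136     ]
red 1936 278 480 153 230 [0.48704684 0.0369438  0.188     ]
red 5722 18 518 63 233 [0.74764514 0.61468529 0.188     ]
```

View pics/w4.png

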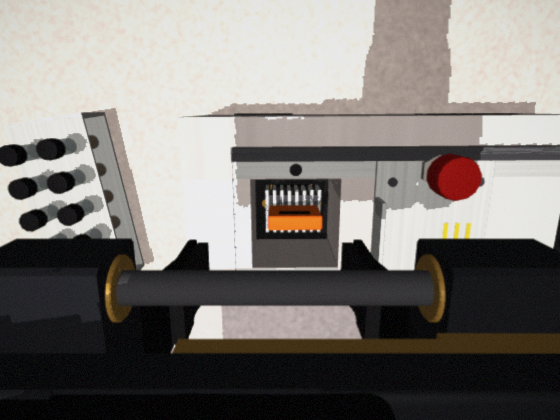

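The bay is open: the orange tab sits at (295,222), i.e. world (0.523,-0.083), and the knob at (455,177) is on the opened hatch. Next I'm going above the tab with the jaws turned across it.

```bash
python3 - <<'E'
from h import *
print(shift([.5225,-.0835,.23],262.9)); o=env.get_obs();print(o['tool_pos'],o['tool_rot'])
E
```

```text
(array([-0.0317,  0.0123,  0.0731]), array([ 2.000e-02,  2.000e-02, -9.022e+01]))
[ 0.48949521 -0.0917169   0.303087  ] [ 1.79975604e+02 -8.74423322e-04  1.72682916e+02]
```

>>> servo_tool:
  increments:
    - [[-0.008,0.003,0,0,0,-8.5,-0.15],[-0.016,0.006,0,0,0,-17,-0.15],[-0.024,0.009,0,0,0,-25.5,-0.15],[-0.032,0.012,0,0,0,-34,-0.15],[-0.032,0.012,0.01,0,0,-42.5,-0.15],[-0.032,0.012,0.02,0,0,-51,-0.15],[-0.032,0.012,0.03,0,0,-59.5,-0.15],[-0.032,0.012,0.04,0,0,-68,-0.15],[-0.032,0.012,0.05,0,0,-76.5,-0.15],[-0.032,0.012,0.06,0,0,-85,-0.15],[-0.032,0.012,0.07,0,0,-90.2,-0.15],[-0.032,0.012,0.073,0,0,-90.2,-0.15],[-0.032,0.012,0.073,0,0,-90.2,-0.15],[-0.032,0.012,0.073,0,0,-90.2,-0.15]]

```text
time_s: 14.6
tool_pos: [0.5187, -0.0823, 0.2151]
tool_rot: [177.0, -4.2, -114.4]
force: [0.9, 0.6, -1.2]
grip_width: 0.037
```

```bash
python3 - <<'E'
from h import *
c=cam('wrist','w5')
o=env.get_obs();print(o['time_s'],o['tool_pos'],o['tool_rot'],o['qpos'].round(1),o['grip_width'])
h=cv2.cvtColor(c['frame'],cv2.COLOR_BGR2HSV);m=((h[...,0]>8)&(h[...,0]<18)&(h[...,1]>180)&(h[...,2]>100)).astype('uint8')
for k in cv2.findContours(m,0,2)[0]:
    if cv2.contourArea(k)>20: r=cv2.minAreaRect(k);print(r,onz(c,r[0],.136))
print(shift([.5225,-.0835,.103],262.9))
print('exp px',proj(c,[[.5225,-.0835,.136]]))
E
```

```text
14.65 [ 0.51813746 -0.08056855  0.21423902] [ 176.80849729   -4.04747989 -114.18408543] [ 47.3  11.2 -48.4  96.8  10.8  80.5 152.6] 0.03716411927103354
((260.0167236328125, 221.11465454101562), (77.41303253173828, 20.991426467895508), 72.25532531738281) [ 0.52283079 -0.08635059  0.136     ]
(array([-0.007 , -0.0114,  0.1106]), array([  3.77,  -3.54, -17.19]))
exp px [[262.26326016 224.66413125]]
```

View pics/w5.png

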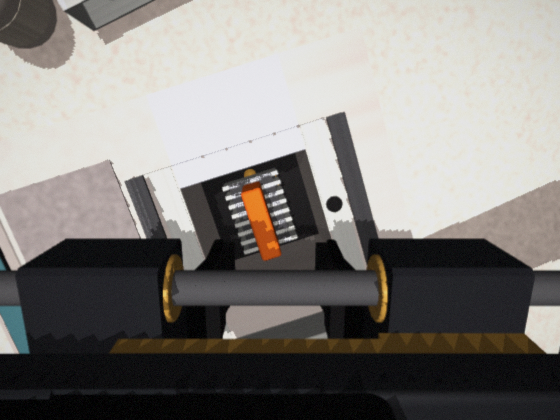

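Joint 7 ran to its limit turning this way (152.6°). The half-turn equivalent suits it better, so I'm turning back the other way.

>>> servo_tool:
  increments:
    - [[0,0,-0.01,0,0,8.5,-0.15],[0,0,-0.02,0,0,17,-0.15],[0,0,-0.03,0,0,25.5,-0.15],[0,0,-0.03,0,0,34,-0.15],[0,0,-0.03,0,0,42.5,-0.15],[0,0,-0.03,0,0,51,-0.15],[0,0,-0.03,0,0,59.5,-0.15],[0,0,-0.03,0,0,68,-0.15],[0,0,-0.03,0,0,76.5,-0.15],[0,0,-0.03,0,0,85,-0.15],[0,0,-0.03,0,0,85,-0.15]]

```text
time_s: 15.75
tool_pos: [0.5212, -0.0815, 0.2452]
tool_rot: [-176.0, -3.4, 160.1]
force: [-0.9, 0.2, 0.2]
grip_width: 0.0371
```

```bash
python3 - <<'E'
from h import *
o=env.get_obs();print(o['time_s'],o['tool_pos'],o['tool_rot'],o['qpos'].round(1),o['grip_width'])
print(shift([.5225,-.0835,.2],82.9))
E
```

```text
15.75 [ 0.52124848 -0.0814754   0.24517471] [-176.03493199   -3.36748708  160.14997832] [ 38.8   8.9 -38.4  94.1   8.2  83.5  69.5] 0.03711231086555144
(array([-0.0045,  0.0016,  0.045 ]), array([-5.61, -0.17, 77.31]))
```

>>> servo_tool:
  increments:
    - [[0,0,0,-0.6,0,8,-0.15],[0,0,0,-1.1,0,16,-0.15],[-0.002,0.001,0,-1.7,0,24,-0.15],[-0.002,0.001,0,-2.3,-0.1,32,-0.15],[-0.004,0.0015,0,-2.9,-0.1,40,-0.15],[-0.004,0.0015,0,-3.5,-0.1,48,-0.15],[-0.004,0.0015,0,-4.1,-0.1,56,-0.15],[-0.004,0.0015,0,-4.7,-0.1,64,-0.15],[-0.0045,0.0016,0.01,-5.3,-0.2,72,-0.15],[-0.0045,0.0016,0.02,-5.6,-0.2,77.3,-0.15],[-0.0045,0.0016,0.02,-5.6,-0.2,77.3,-0.15],[-0.0045,0.0016,0.02,-5.6,-0.2,77.3,-0.15]]

```text
time_s: 16.95
tool_pos: [0.5244, -0.083, 0.225]
tool_rot: [-180.0, 0.0, 83.2]
force: [-0.7, -0.1, -0.4]
grip_width: 0.037
```

```bash
python3 - <<'E'
from h import *
c=cam('wrist','w6')
o=env.get_obs();print(o['time_s'],o['tool_pos'],o['tool_rot'],o['qpos'].round(1),o['grip_width'])
h=cv2.cvtColor(c['frame'],cv2.COLOR_BGR2HSV);m=((h[...,0]>8)&(h[...,0]<18)&(h[...,1]>180)&(h[...,2]>100)).astype('uint8')
for k in cv2.findContours(m,0,2)[0]:
    if cv2.contourArea(k)>20: r=cv2.minAreaRect(k);print(r,onz(c,r[0],.136))
print(shift([.5225,-.0835,.103],82.9))
E
```

```text
17.0 [ 0.52467253 -0.08299565  0.22529175] [1.79969673e+02 2.75588393e-02 8.31158589e+01] [ 36.8   5.7 -32.6  98.8   3.2  76.4  -3.2] 0.037022289684792924
((273.5, 210.0), (70.0, 19.0), 90.0) [ 0.52340141 -0.08252776  0.136     ]
(array([-0.0007, -0.0022,  0.1223]), array([0.03, 0.03, 0.22]))
```

View pics/w6.png

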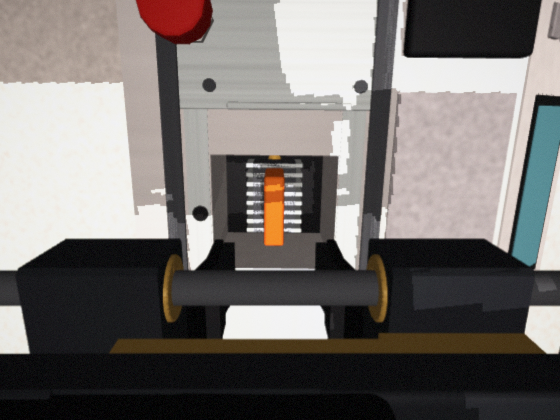

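The tab is aligned: orange at (274,210), square to the jaws, in the middle of the bay. I'm descending and gripping.

>>> servo_tool:
  increments:
    - [[0,-0.0015,0.02,0,0,0,-0.15],[0,-0.0015,0.045,0,0,0,-0.15],[0,-0.0015,0.065,0,0,0,-0.15],[0,-0.0015,0.08,0,0,0,-0.15],[0,-0.0015,0.095,0,0,0,-0.15],[0,-0.0015,0.11,0,0,0,-0.15],[0,-0.0015,0.12,0,0,0,-0.15],[0,-0.0015,0.122,0,0,0,-0.15],[0,-0.0015,0.122,0,0,0,-0.15],[0,-0.0015,0.122,0,0,0,-0.9],[0,-0.0015,0.122,0,0,0,-0.9],[0,-0.0015,0.122,0,0,0,-0.9],[0,-0.0015,0.122,0,0,0,-0.9]]
  squeeze: 40

```text
time_s: 18.3
tool_pos: [0.5231, -0.0834, 0.1032]
tool_rot: [180.0, 0.0, 82.9]
force: [-1.6, 0.0, -2.4]
grip_width: 0.0133
```

Gripped at 13 mm. I'm pulling straight up slowly.

>>> servo_tool:
  increments:
    - [[0,0,-0.002,0,0,0,-0.9],[0,0,-0.005,0,0,0,-0.9],[0,0,-0.008,0,0,0,-0.9],[0,0,-0.011,0,0,0,-0.9],[0,0,-0.014,0,0,0,-0.9],[0,0,-0.018,0,0,0,-0.9],[0,0,-0.022,0,0,0,-0.9],[0,0,-0.026,0,0,0,-0.9],[0,0,-0.03,0,0,0,-0.9],[0,0,-0.036,0,0,0,-0.9],[0,0,-0.042,0,0,0,-0.9]]

```text
time_s: 19.4
tool_pos: [0.5228, -0.0832, 0.1453]
tool_rot: [-180.0, 0.0, 82.9]
force: [0.7, 0.6, -2.5]
grip_width: 0.0139
```

>>> servo_tool:
  increments:
    - [[0,0,-0.02,0,0,0,-0.9],[0,0,-0.04,0,0,0,-0.9],[0,0,-0.065,0,0,0,-0.9],[0,0,-0.09,0,0,0,-0.9],[0,0,-0.115,0,0,0,-0.9],[0,0,-0.135,0,0,0,-0.9],[0,0,-0.145,0,0,0,-0.9],[0,0,-0.145,0,0,0,-0.9]]

```text
time_s: 20.2
tool_pos: [0.5236, -0.0832, 0.2912]
tool_rot: [179.8, 0.1, 82.9]
force: [-0.5, 0.2, -3.2]
grip_width: 0.0138
```

```bash
python3 - <<'E'
from h import *
c=cam('scene','s7');w=cam('wrist','w7');cv2.imwrite('pics/s7c.png',cv2.resize(c['frame'][120:370,130:430],None,fx=2.5,fy=2.3))
h=cv2.cvtColor(w['frame'],cv2.COLOR_BGR2HSV);m=((h[...,0]<8)|(h[...,0]>172))&(h[...,1]>150)&(h[...,2]>50)
print(shift([.497,.342,.29]))
P=[];o=env.get_obs();print(o['tool_pos'],o['force'])
E
```

```text
(array([ 0.4187, -0.0779, -0.0012]), None)
[ 0.52243056 -0.08312061  0.28891357] [-0.67021937 -0.79199849 -3.37210356]
```

View pics/s7c.png

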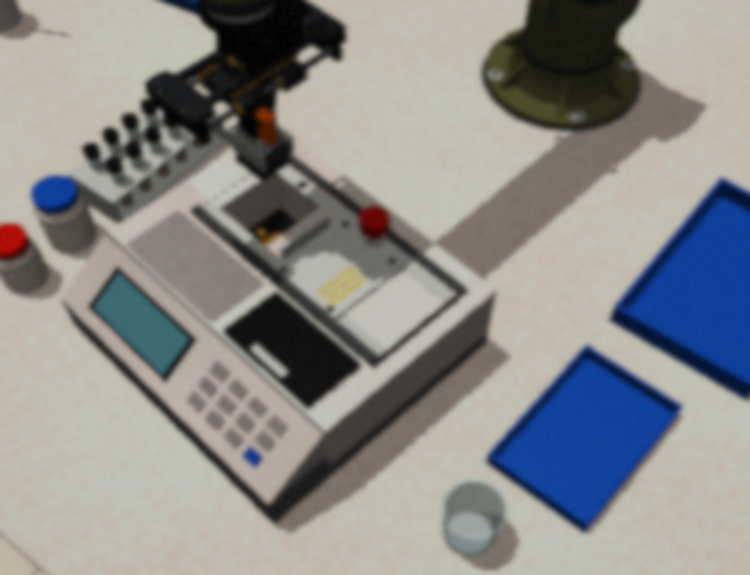

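The scene crop shows the module hanging upright in the fingers at (265,140), the bay empty, and the knob down on the open hatch at (373,222). I'm moving over the small tray.

>>> servo_tool:
  increments:
    - [[0.01,-0.002,0,0,0,0,-0.9],[0.03,-0.006,0,0,0,0,-0.9],[0.06,-0.011,0,0,0,0,-0.9],[0.095,-0.018,0,0,0,0,-0.9],[0.13,-0.024,0,0,0,0,-0.9],[0.165,-0.031,0,0,0,0,-0.9],[0.2,-0.037,0,0,0,0,-0.9],[0.235,-0.044,0,0,0,0,-0.9],[0.27,-0.05,0,0,0,0,-0.9],[0.305,-0.057,0,0,0,0,-0.9],[0.34,-0.063,0,0,0,0,-0.9],[0.37,-0.069,0,0,0,0,-0.9],[0.395,-0.074,0,0,0,0,-0.9],[0.412,-0.077,0,0,0,0,-0.9],[0.419,-0.078,0,0,0,0,-0.9],[0.419,-0.078,0,0,0,0,-0.9],[0.419,-0.078,0,0,0,0,-0.9]]

```text
time_s: 22.0
tool_pos: [0.4975, 0.3412, 0.289]
tool_rot: [-180.0, 0.1, 82.8]
force: [0.3, -0.7, -1.9]
grip_width: 0.0137
```

```bash
python3 - <<'E'
from h import *
w=cam('wrist','w8')
o=env.get_obs();print(o['tool_pos'],o['tool_rot'],o['force'],o['qpos'].round(1),o['grip_width'])
E
```

```text
[0.49777722 0.34084371 0.28919531] [-1.79999320e+02  1.09171129e-01  8.27870092e+01] [-0.08570435 -0.13380685 -2.62818952] [  3.5  17.5 -50.6  82.7  13.6  86.2 -54. ] 0.013835894468297668
```

View pics/w8.png

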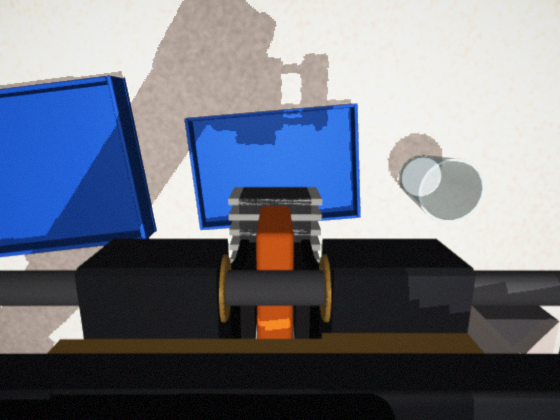

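>>> servo_tool:
  increments:
    - [[0,0,0.015,0,0,0,-0.9],[0,0,0.04,0,0,0,-0.9],[0,0,0.065,0,0,0,-0.9],[0,0,0.09,0,0,0,-0.9],[0,0,0.115,0,0,0,-0.9],[0,0,0.14,0,0,0,-0.9],[0,0,0.16,0,0,0,-0.9],[0,0,0.18,0,0,0,-0.9],[0,0,0.195,0,0,0,-0.9],[0,0,0.205,0,0,0,-0.9],[0,0,0.21,0,0,0,-0.9],[0,0,0.213,0,0,0,-0.9],[0,0,0.213,0,0,0,-0.9]]

```text
time_s: 23.35
tool_pos: [0.4975, 0.3423, 0.0768]
tool_rot: [180.0, 0.0, 82.9]
force: [-0.0, -0.0, -2.9]
grip_width: 0.0135
```

>>> servo_tool:
  increments:
    - [[0,0,0.002,0,0,0,-0.9],[0,0,0.004,0,0,0,-0.9],[0,0,0.006,0,0,0,-0.9],[0,0,0.008,0,0,0,-0.9],[0,0,0.009,0,0,0,-0.9],[0,0,0.01,0,0,0,-0.9],[0,0,0.01,0,0,0,-0.9]]

```text
time_s: 24.05
tool_pos: [0.4972, 0.3421, 0.0664]
tool_rot: [-180.0, 0.0, 82.9]
force: [-0.4, -0.5, -3.7]
grip_width: 0.0136
```

>>> servo_tool:
  increments:
    - [[0,0,0.001,0,0,0,-0.9],[0,0,0.002,0,0,0,-0.9],[0,0,0.003,0,0,0,-0.9],[0,0,0.003,0,0,0,-0.9]]

```text
time_s: 24.45
tool_pos: [0.4976, 0.3423, 0.0651]
tool_rot: [180.0, 0.1, 82.9]
force: [-2.6, -2.1, 6.6]
grip_width: 0.0137
```

>>> servo_tool:
  increments:
    - [[0,0,-0.001,0,0,0,-0.9],[0,0,-0.0015,0,0,0,-0.9],[0,0,-0.0015,0,0,0,-0.6],[0,0,-0.0015,0,0,0,-0.4],[0,0,-0.0015,0,0,0,-0.2],[0,0,-0.0015,0,0,0,-0.1],[0,0,-0.0015,0,0,0,-0.1],[0,0,-0.01,0,0,0,-0.1],[0,0,-0.03,0,0,0,-0.1],[0,0,-0.07,0,0,0,-0.1],[0,0,-0.12,0,0,0,-0.1],[0,0,-0.17,0,0,0,-0.1],[0,0,-0.2,0,0,0,-0.1],[0,0,-0.2,0,0,0,-0.1]]

```text
time_s: 25.85
tool_pos: [0.4989, 0.3446, 0.2698]
tool_rot: [179.6, -0.3, 82.9]
force: [0.7, 0.6, -0.4]
grip_width: 0.0391
```

```bash
python3 - <<'E'
from h import *
o=env.get_obs();print(o['time_s'],o['tool_pos'],o['force'],o['grip_width'])
c=cam('scene','s9');w=cam('wrist','w9');t=cam('top','t9');cv2.imwrite('pics/s9c.png',cv2.resize(c['frame'][140:390,170:470],None,fx=2.5,fy=2.3))
h=cv2.cvtColor(w['frame'],cv2.COLOR_BGR2HSV);m=((h[...,0]>8)&(h[...,0]<18)&(h[...,1]>180)&(h[...,2]>100)).astype('uint8')
for k in cv2.findContours(m,0,2)[0]:
    if cv2.contourArea(k)>50: r=cv2.minAreaRect(k);print(r,onz(w,r[0],.09))
import pickle
for b,nm in(((0,'x')),):pass
# knob height by triangulation top+scene
def red(c,x0,y0,x1,y1):
    h=cv2.cvtColor(c['frame'][y0:y1,x0:x1],cv2.COLOR_BGR2HSV);m=((h[...,0]<8)|(h[...,0]>172))&(h[...,1]>150)&(h[...,2]>60);ys,xs=np.nonzero(m);return (xs.mean()+x0,ys.mean()+y0),len(xs)
ks,n=red(c,255,190,310,240);print(ks,n,onz(c,ks,.183))
kt,n=red(t,255,185,300,215);print(kt,n)
if n: 
  o1,d1=ray(t,kt);o2,d2=ray(c,ks);l=np.linalg.lstsq(np.stack([d1,-d2],1),o2-o1,rcond=None)[0];print(o1+l[0]*d1,o2+l[1]*d2)
E
```

```text
25.85 [0.4989338  0.34456603 0.26977914] [ 0.67024648  0.63813335 -0.39234631] 0.03910627173022965
((273.5, 188.0), (54.0, 15.0), 90.0) [0.49732101 0.34174404 0.09      ]
(np.float64(279.1929824561403), np.float64(215.78070175438597)) 114 [0.49336552 0.04269561 0.183     ]
(np.float64(266.6904761904762), np.float64(198.53571428571428)) 84
[0.4865352  0.04148905 0.17400419] [0.48843537 0.03878593 0.17413965]
```

View pics/s9c.png

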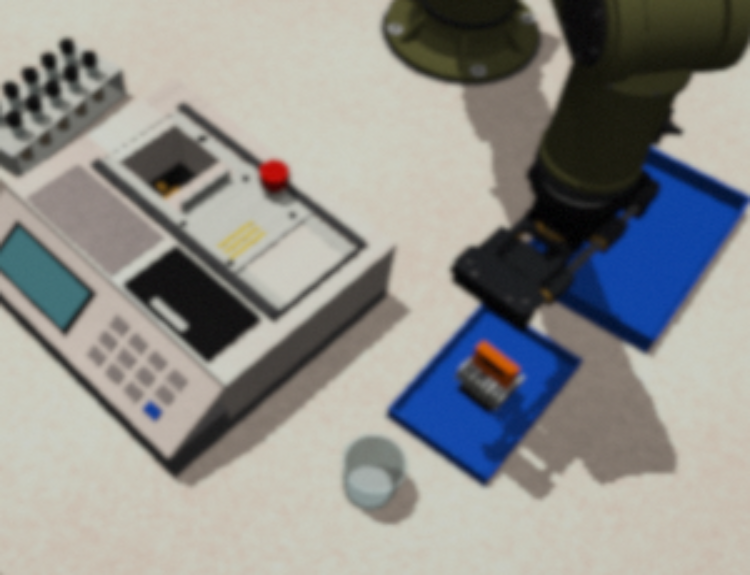

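View pics/w9.png

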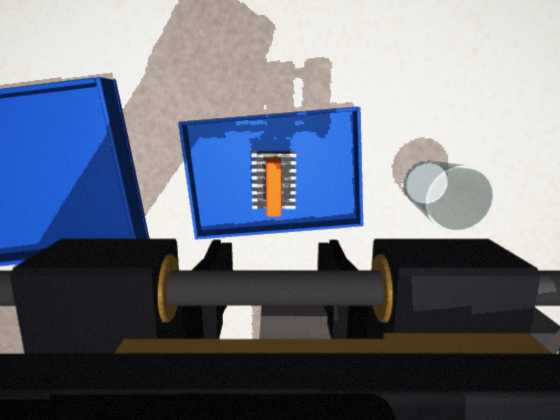

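The scene crop and the wrist view (tab at (274,188)) both show the module upright near the middle of the small tray, with the fingers clear. The knob triangulates to z≈0.174, against 0.178 when locked at the start, so it is down. Handing in.

```bash
python3 -c "
from cell import env
print(env.sign_off())"
```

```text
the job is handed in; nothing more can be done
None
```

The job is handed in at about 26 s of the 56 s allowed. The hatch is locked open, and the lamp module stands upright in the small blue tray. No verdict was reported.

**What I did**
- **Hatch:** I lifted the red knob about 8 mm, slid the hatch off its closed hole and let go at about 85 mm. I then nudged it along until the pin dropped in, at about 122 mm.
- **Module:** I pinched the orange tab at 40 N, pulled the module straight out and carried it over. I set it down until I felt the tray floor, then released it.

**Last checks**
- **Hatch lock:** the hatch held against about 12 N towards open and 13 N towards closed. By two cameras the knob was at z≈0.174, against 0.178 when locked at the start; riding on the deck would have read about 5 mm higher.
- **Module:** it looks upright, about 3 mm from my measured tray centre.
- **Bystanders:** the beaker still stands beside the tray. I last saw the jars upright when the module came out, and the arm did not go near them afterwards.

**What went wrong or disagreed**
- My first wrist turn over the lamp bay ran joint 7 to 152.6°, close to its 154.24° limit. I turned back and used the half-turn equivalent instead.
- Calibration scatter between the top and scene cameras was larger than expected: about 12 mm on the tray position along x. I kept close to the top view's figure, and the wrist view confirmed the placing.
- In one wrist picture the knob's rows fell between the "down" and "riding" predictions, so I relied on the push tests.

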